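# Seat a keyed collar on a stub axle

### The job

Pick up the bare-metal eight-sided collar with the red stripe from the rubber mat, slip it upright over the nose of the stub axle clamped in the blue fixture, and turn it there until its key finds the keyway and drops in; then push it fully home against the flange and let go. Feel for the keyway gently and never bear on the axle with more than about 40 N; leave the other things lying about where they are.

Things in the scene. Friction and masses are not known exactly. Their poses are not given: they have to be found in the camera images.
- collar: loose bare-metal keyed collar, 0.22 to 0.37 kg, solid enough to grip firmly, right way up on the mat: an octagon 52 mm across flats, 32 mm tall. Origin: centre of underside; z up along the bore. Flats face its +x and every 45 degrees on: grip it across two flats. Bore 23 mm across in the upper 16.5 mm, 37.4 mm across in the lower 15.5 mm. A red stripe on top and side marks the key (+x)
- key (a point): bottom of the collar's one key (inner tab), in the wide lower bore on its +x side, flush with the underside: 6 mm wide, 12 mm tall, its inner face 13 mm from the bore's axis; this point is 15.5 mm from the axis; axes as the collar
- fixture: blue fixture, block 130 x 130 x 34 mm, fixed to the bench. Origin: centre of underside, on the axle's axis; z up. On it a dark disc 88 mm wide, then the axle's flange 76 mm wide. The keyway's direction is not measured: it points within 0.5 rad either way of the fixture's +x axis, which a short yellow line on the block marks. The axle is rigid and does not turn
- seat (a point): point on the axle's axis at the flange face, 60 mm above the bench, fixture's axes; the collar's origin must end here. Above the face the axle is 34 mm thick for 14 mm, with one keyway 9 mm wide, 5.5 mm deep, open at top and side, all the way down. With its key off the keyway the collar's underside rests 14 mm above the face; with it over the keyway (within about 0.08 rad) it goes down to the face
- nose (a point): tip of the axle's smooth nose, 44 mm above the flange face on the axle's axis, fixture's axes; the nose is 20 mm thick and 30 mm tall, its last 6 mm tapering to 10 mm
- mat: black rubber mat 200 x 290 x 4 mm, fixed to the bench, on which the collar, the spacer and the nut lie. Origin: centre of its underside
- spacer: bystander: plain brass ring 44 mm wide, 18 mm tall, on the mat; origin centre of underside
- nut: bystander: dark hexagon nut 30 mm across flats, 20 mm tall, on the mat; origin centre of underside
- grease: bystander: white jar 80 mm wide, 50 mm tall; origin centre of underside
- wrench: bystander: wrench lying flat beyond the working area; x along its length
- screwdriver: bystander: screwdriver lying beyond the working area; x along its length
Things that resemble listed ones, but are neither listed nor needed, are in the scene too. Of the things like the collar, leave any that is brown, orange or pink; of the rest the smaller one is meant.

How it is judged:
On the way, in this order (a step that is already met when the one before it is completed fails the run):
1. the collar is threaded upright over the axle's nose, its key still above the keyway's bottom half (horizontal distance between collar and seat below 0.004 m and z of collar in the frame of seat between 0.007 and 0.024 m and angle between collar's own z axis and vertical below 0.15 rad), for 0.1 s.
2. the collar is down on the flange face with its key in the keyway (z of collar in the frame of seat below 0.002 m and horizontal distance between collar and seat below 0.003 m), for 0.2 s.
At the end, for the whole second after the job is handed in: the collar stands upright (within 0.06 rad) and still on the axle, right way up, its underside within 2 mm of the flange face and its centre within 3 mm of the axle's axis (only possible with the key in the keyway), and it has been let go (all of step 2 and z of collar in the frame of seat above -0.002 m and angle between collar's own z axis and vertical below 0.06 rad and linear speed of collar below 0.01 m/s); the robot touches nothing.
It fails at once if the collar is pressed or knocked against the axle or fixture with more than 40 N (contact force between collar and fixture above 40 N).
It fails at once if the robot hits the axle or fixture itself with more than 40 N (contact force between any of the fingers, the arm and fixture above 40 N).
It fails at once if one of the other things is moved by more than 20 mm (distance of any of spacer, nut, grease, wrench, screwdriver from where it was at the start of the episode above 0.02 m).
It also fails if it takes over 61 s, if anything falls off the work surface, if the arm or the gripper's body presses on something with over 40 N, if the wrist force passes 120 N, or if a joint passes its speed limit or range.

### The arm

A 6-joint arm with a two-finger parallel gripper is mounted at the origin on the work surface. World frame = base frame: x ahead of the robot, y to its left, z up, the work surface at z = 0. Lengths are in m, angles in rad, forces in N, time in s.
With the tool pointing down it reaches from about 0.25 to 0.725 m from the base axis. Payload 4 kg.
Tool frame: the origin (TCP) lies midway between the tips of the shut fingers; the grasp point (between the pads) lies 19 mm behind it; y points along the fingers, x is the direction in which the jaws open and shut, and the axes are right-handed (so a half turn about y gives the same grasp; the last joint's range is limited). The gripper opens to 85 mm and grips with 20 to 120 N. Pads are 22 mm wide; open, the fingers measure 114 mm over their backs; the gripper's body (76 mm by 85 mm) begins 54 mm behind the grasp point. The pads swing forward as they close: fully open they stand 13 mm farther back than shut.
Start: joints at [1.238, 0.241, 0.005, 1.335, 0, 1.571], TCP at [0.163, 0.473, 0.231] pointing down, gripper open.
Joint ranges: [-2.72, 2.72], [-1.05, 1.87], [-1.09, 1.28], [-1.99, 2.15], [-1.42, 1.44], [-3.14, 3.14]. Speed limits (rad/s): [2.79, 2.79, 3.14, 3.14, 3.14, 3.14].

### API

Orientations are given as a unit quaternion [x, y, z, w].
In Python, from workcell import bot gives the robot as it stands. The module is installed in compiled form; this text tells all that it offers.
- The arm moves only by the shell command python3 -m inch 'ROWS'. ROWS is text: rows parted by semicolons, each of 7 numbers parted by spaces: the turn, a rotation vector about the tool's x, y, z in degrees, then the shift along the tool's x, y, z in mm, then the closure, from 0 (fully open) to 1 (shut). In form: ax ay az dx dy dz fingers; .... A call has 1 to 12 rows; each row shifts and turns the commanded pose from where the row before left it, along the tool's axes as they then stand; what a row does not reach is not made up. A row lasts 1/8 s, in which the tool goes at most 62.5 mm and 10.7 degrees, less where a joint would pass 70% of its speed; a pose out of reach is approached as far as the arm can. A call with a gripper value outside its range is refused whole. The fingers move at their own pace and stop on an object; the grip force is fixed at half the most. Time passes only in rows, so rows that do not move let the fingers close. It gives the time, the measured TCP pose, the force and the opening at its end, in the units of the state.
- bot.get_obs(): the state, without advancing time (a new reading comes with each control period).
- bot.camera(name): name is "side" or "top" or "wrist"; returns a dict with "color" (420x560x3 uint8, blue, green, red), "fx", "fy", "cx", "cy" (pixels), "extrinsics" (4x4, takes a point from world to camera coordinates). Camera axes: x right, y up, looking along -z (the intrinsics and any distortion apply to the point x, -y, -z); pixel columns grow to the right and rows downward; lengths in m; the calibration is good to about 2 mm. A picture is of the moment at which its call begins. There is no depth.
- bot.job_done(): hands the job in, once; it reports no verdict.
Trained networks look in the newest picture that a camera, given by its name, has taken for a name from the list of things; names that differ only in an ending like _2 or _b are one class to them, and where a whole thing is asked for, a point or a joint stands for the part that bears it (a point fixed in the world has none). Each returns a list of dicts, best first, with "conf" (0 to 1); they miss things now and then, are a little off and sometimes report something else, mostly with a low value. They report only what shows in the picture. A call takes as long as a camera call. They do not tell look-alikes from the thing itself.
- bot.look_for(name, camera): "extent" ([left, top, right, bottom] in pixels, round what is visible of it).
- bot.cut_out(name, camera): "region" (420x560 bool, what is visible of it) and "extent" ([left, top, right, bottom] in pixels, round what is visible of it).
- bot.spot_point(name, camera): "point" ([column, row] in pixels: a listed point, or the origin of a listed thing).
The state is a dict: "clock": time; "joint_pos": joint angles; "joint_vel": joint speeds; "tau": joint torques, N m; "eef_pos": TCP position; "tool_rot": TCP orientation; "ft_force": force on the tool from outside, world axes, zero at the start; "ft_torque": the same for the moment, N m; "grip_width": finger opening in m.
Only numpy, scipy, OpenCV 4.12 (cv2) and the standard library are available. Lean on these libraries where they do the work, as an engineer would, in place of code of your own. Each camera call takes 0.05 s, during which the arm holds its last target.

## Working session

There is one attempt and no reset: what is moved stays moved. The work goes in short steps, Python scripts to look and compute and a shell command to move; the robot and the scene stay as the last step left them, time stands still between calls to the robot, and variables do not carry over. Pictures are saved under pics/ and viewed, and the job is handed in when it is done.

```bash
mkdir -p pics; ls
python3 - <<'E'
from workcell import bot
import cv2, numpy as np
o=bot.get_obs(); print({k:np.round(v,4) for k,v in o.items()})
for c in ["top","side","wrist"]:
    r=bot.camera(c); cv2.imwrite(f"pics/{c}0.png",r["color"]); print(c,r["fx"],r["fy"],r["cx"],r["cy"],np.round(r["extrinsics"],4).tolist(), r.keys())
    for n in ["collar","fixture","spacer","nut","grease","seat","nose","mat"]:
        try:
            print(n,[(np.round(d["extent"]).tolist(),round(d["conf"],2)) for d in bot.look_for(n,c)] if n not in("seat","nose") else '', [(np.round(d["point"],1).tolist(),round(d["conf"],2)) for d in bot.spot_point(n,c)])
        except Exception as e: print(n,e)
E
```

```text
pics
{'clock': np.float64(0.0), 'joint_pos': array([1.238 , 0.2414, 0.0037, 1.3352, 0.    , 1.5708]), 'joint_vel': array([-0.0004, -0.0001, -0.0005, -0.001 , -0.0002, -0.0013]), 'tau': array([-1.80000e-03, -3.72320e+01,  2.52407e+01,  1.71000e-02,
       -4.00000e-04, -0.00000e+00]), 'eef_pos': array([0.1631, 0.472 , 0.2304]), 'tool_rot': array([ 0.5763,  0.4097, -0.4109, -0.5755]), 'ft_force': array([-0.1739,  1.2046,  0.363 ]), 'ft_torque': array([-0.0621, -0.0229, -0.0114]), 'grip_width': np.float64(0.0855)}
top 412.30641788231776 412.30641788231776 275.638210673389 207.68622521193288 [[-0.1103, -0.9939, -0.0011, 0.0064], [0.9713, -0.108, 0.2118, -0.6081], [-0.2107, 0.0223, 0.9773, -0.9746], [0.0, 0.0, 0.0, 1.0]] dict_keys(['color', 'fx', 'fy', 'cx', 'cy', 'extrinsics'])
collar [([411.0, 192.0, 443.0, 221.0], 0.92), ([334.0, 280.0, 368.0, 310.0], 0.89), ([333.0, 207.0, 355.0, 224.0], 0.8), ([392.0, 155.0, 416.0, 182.0], 0.65)] [([341.0, 220.5], 0.9), ([353.1, 297.7], 0.77), ([350.9, 158.6], 0.75), ([406.0, 167.8], 0.64)]
fixture [([167.0, 208.0, 218.0, 260.0], 0.74)] [([193.2, 233
[... 1120 characters left out ...]
8.0, 371.0, 334.0], 0.75), ([329.0, 267.0, 355.0, 290.0], 0.51)] [([361.0, 328.7], 0.82), ([329.3, 287.2], 0.3)]
grease [([307.0, 169.0, 342.0, 201.0], 0.95)] [([322.7, 192.3], 0.92)]
seat  [([228.5, 172.4], 0.61)]
nose  [([227.2, 159.9], 0.97), ([340.2, 284.0], 0.41)]
mat [([256.0, 226.0, 410.0, 360.0], 0.62)] [([327.2, 286.5], 0.85)]
wrist 320.74417840969403 320.74417840969403 281.51010400594873 216.06245733008845 [[0.3286, 0.9445, -0.0003, -0.5003], [-0.9064, 0.3153, -0.2813, 0.0365], [-0.2656, 0.0927, 0.9596, -0.3786], [0.0, 0.0, 0.0, 1.0]] dict_keys(['color', 'fx', 'fy', 'cx', 'cy', 'extrinsics'])
collar [] []
fixture [] []
spacer [] []
nut [] []
grease [] []
seat  []
nose  []
mat [] []
```

View pics/top0.png

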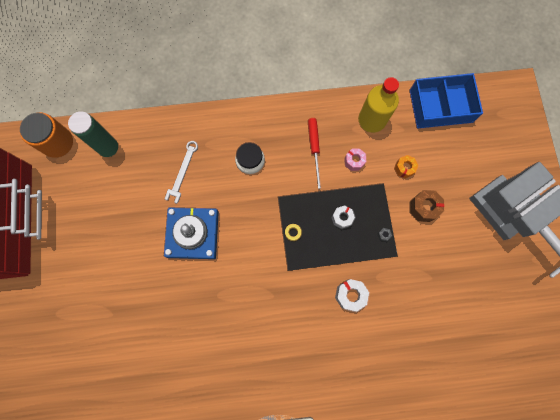

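View pics/side0.png

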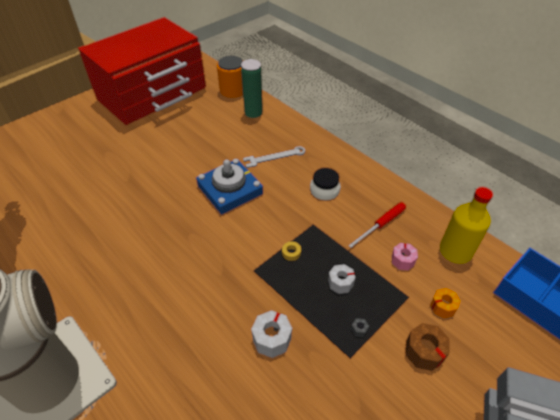

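View pics/wrist0.png

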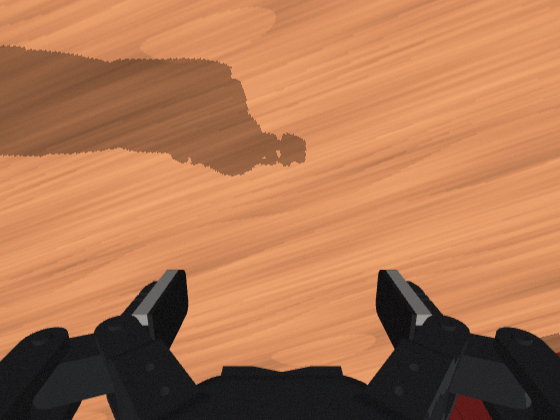

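Run:
```python
import cv2
a=cv2.imread("pics/top0.png")[140:320,150:450]; cv2.imwrite("pics/topz.png",cv2.resize(a,(800,480),interpolation=3))
a=cv2.imread("pics/side0.png")[140:380,170:470]; cv2.imwrite("pics/sidez.png",cv2.resize(a,(750,600),interpolation=3))
```

```text
(no output)
```

View pics/topz.png

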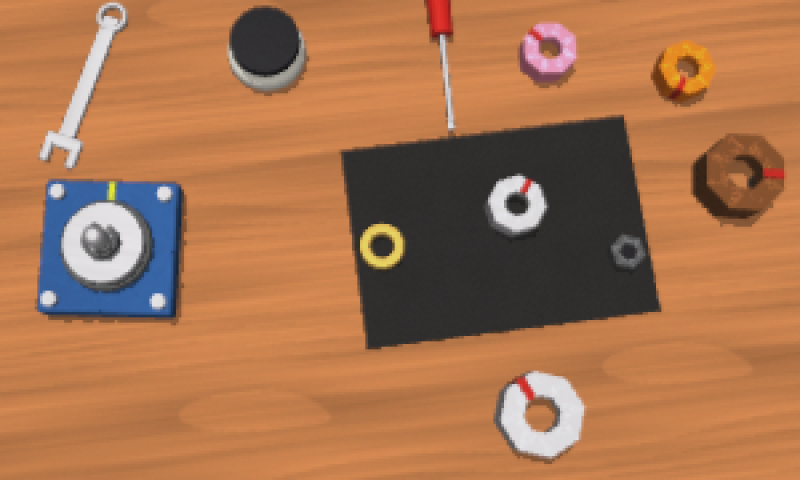

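View pics/sidez.png

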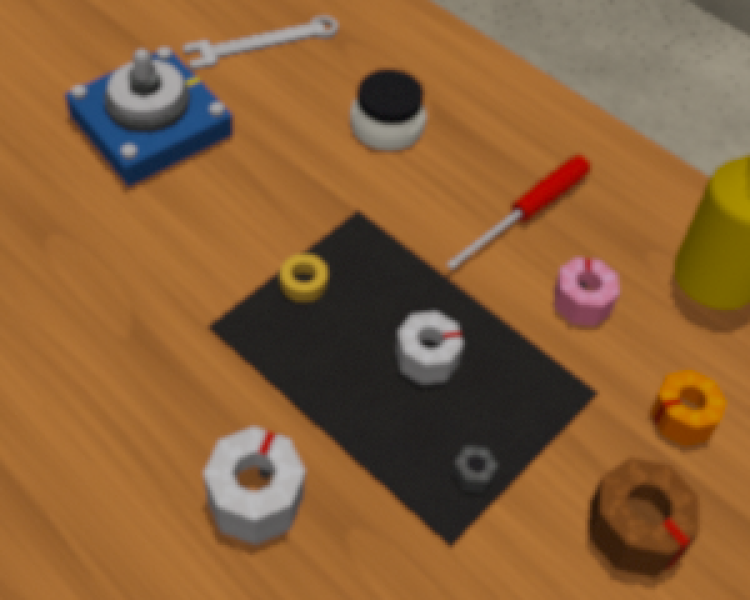

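The target is the small metal collar on the mat at top (344,217), with its red stripe pointing up-right. The other metal octagon at (352,296) is larger. The fixture is at (190,232), with the yellow line at the image top (about +x).

```bash
cat > h.py <<'E'
import numpy as np, cv2
from workcell import bot
from scipy.spatial.transform import Rotation as R
def back(r,p,z):
    E=np.array(r["extrinsics"]); p=np.atleast_2d(p).astype(float)
    d=np.stack([(p[:,0]-r["cx"])/r["fx"],-(p[:,1]-r["cy"])/r["fy"],-np.ones(len(p))],1)
    Rt=E[:3,:3].T; c=-Rt@E[:3,3]; D=d@Rt.T
    return c+D*((z-c[2])/D[:,2])[:,None]
def proj(r,P):
    E=np.array(r["extrinsics"]); q=np.atleast_2d(P)@E[:3,:3].T+E[:3,3]
    return np.stack([r["cx"]+r["fx"]*q[:,0]/-q[:,2], r["cy"]-r["fy"]*q[:,1]/-q[:,2]],1)
def st():
    o=bot.get_obs(); M=R.from_quat(o["tool_rot"]).as_matrix()
    print("t",round(float(o["clock"]),2),"tcp",np.round(np.array(o["eef_pos"])*1000,1),"x",np.round(M[:,0],3),"y",np.round(M[:,1],3),"yawx",round(np.degrees(np.arctan2(M[1,0],M[0,0])),2),"F",np.round(o["ft_force"],1),"T",np.round(o["ft_torque"],2),"w",round(float(o["grip_width"])*1000,1),"q",np.round(o["joint_pos"],2))
    return o,M
E
python3 - <<'E'
from h import *
st()
r=bot.camera("top")
im=r["color"]
p=lambda *a:np.round(back(r,*a)*1000,1)
print("collar", p([344.0,216.5],.036))
for d in bot.cut_out("collar","top"):
    m=d["region"]; 
    if abs(m.nonzero()[1].mean()-344)<15:
        print(d["extent"],m.nonzero()[1].mean(),m.nonzero()[0].mean())
hsv=cv2.cvtColor(im,cv2.COLOR_BGR2HSV)
red=((hsv[...,0]<10)|(hsv[...,0]>170))&(hsv[...,1]>120)
sub=np.zeros_like(red); sub[200:232,328:360]=red[200:232,328:360]
ys,xs=sub.nonzero(); print("red",xs.mean(),ys.mean(),len(xs), p([xs.mean(),ys.mean()],.036))
print("fix", p([193.2,233.6],0),"seat",p([189.9,231.7],.06),"nose",p([185.9,224.9],.104))
print("grease",p([248.9,160.2],0),"spacer",p([291.4,232.3],0.004),"nut",p([381.9,235.5],.004))
yel=(hsv[...,0]>22)&(hsv[...,0]<35)&(hsv[...,1]>150); s=np.zeros_like(yel); s[200:225,180:205]=yel[200:225,180:205]
ys,xs=s.nonzero(); print("yel",xs.mean(),ys.mean(),p([xs.mean(),ys.mean()],.034))
rs=bot.camera("side")
q=lambda *a:np.round(back(rs,*a)*1000,1)
print("side fix",q([228.3,192.2],0),q([228.5,172.4],.06),q([227.2,159.9],.104),"collar",q([337.8,282.7],.004))
E
```

```text
t 2.25 tcp [163.3 472.6 231.3] x [ 0.327  0.945 -0.   ] y [-0.  0. -1.] yawx 70.93 F [ 0.4 -1.1 -0.7] T [-0.01  0.05 -0.05] w 85.2 q [1.24 0.24 0.   1.34 0.   1.57]
collar [[ 568.8 -234.2   36. ]]
[330.6, 207.1, 355.7, 228.0] 342.8132911392405 216.58544303797467
[333.0, 281.8, 366.9, 310.2] 351.6261829652997 294.8107255520505
[342.8, 147.7, 366.4, 171.6] 354.5742296918767 159.48739495798318
red 347.1666666666667 209.08333333333334 12 [[ 587.2 -245.2   36. ]]
fix [[573.5 162.5   0. ]] seat [[568.8 159.2  60. ]] nose [[578.5 159.2 104. ]]
grease [[760.2  -3.8   0. ]] spacer [[547.6 -96.2   4. ]] nut [[ 512.9 -332.1    4. ]]
yel 191.53846153846155 211.23076923076923 [[626.6 156.5  34. ]]
side fix [[561.7 157.6   0. ]] [[573.8 163.7  60. ]] [[573.4 162.3 104. ]] collar [[ 563.7 -231.     4. ]]
```

```bash
python3 -m inch '0 6.4 0 8 0 -56 0;0 6.4 0 8 0 -56 0;0 6.4 0 8 0 -56 0;0 6.4 0 8 0 -56 0;0 6.4 0 8 0 -56 0;0 6.4 0 8 0 -56 0;0 6.4 0 8 0 -56 0;0 6.4 0 8 0 -56 0;0 6.4 0 8 0 -56 0;0 6.4 0 8 0 -56 0;0 6.4 0 8 0 -56 0;0 6.4 0 8 0 -56 0'
cat >> h.py <<'E'
def goto(x,y,z,yaw,o=None,M=None):
    "print the shift in tool axes (of present pose) mm and ay degrees"
    o,M=st(); d=M.T@(np.array([x,y,z])-np.array(o["eef_pos"])*1000)
    cy=np.degrees(np.arctan2(M[1,0],M[0,0])); print("shift",np.round(d,1),"ay",round(cy-yaw,2), "tilt", np.round(np.degrees(M[:,1][:2]),2))
E
python3 -c "
from h import *
goto(567,-233,160,-31)"
```

```text
clock: 3.9
eef_pos: [0.6001, 0.0169, 0.231]
tool_rot: [-0.706, 0.037, -0.038, 0.706]
ft_force: [1.7, 0.4, -0.6]
grip_width: 0.0858
t 3.9 tcp [600.1  16.9 231. ] x [ 0.994 -0.106  0.   ] y [ 0.  0. -1.] yawx -6.08 F [ 1.7  0.4 -0.6] T [ 0.08 -0.08 -0.02] w 85.8 q [0.03 0.44 0.3  1.42 0.   1.71]
shift [  -6.5   71.  -252. ] ay 24.92 tilt [0.01 0.  ]
```

```bash
python3 -m inch '0 0 0 -1 14 -50 0;0 0 0 -1 14 -50 0;0 0 0 -1 14 -50 0;0 0 0 -1 14 -50 0;0 0 0 -2 15 -52 0;0 8.3 0 0 0 0 0;0 8.3 0 0 0 0 0;0 8.3 0 0 0 0 0;0 0 0 0 0 0 0;0 0 0 0 0 0 0' | head -2
python3 - <<'E'
from h import *
st()
r=bot.camera("wrist"); cv2.imwrite("pics/w1.png",r["color"])
for d in bot.cut_out("collar","wrist"): print(d["conf"],np.round(d["extent"]))
for d in bot.spot_point("collar","wrist"): print(d["conf"],np.round(d["point"],1),np.round(back(r,d["point"],.004)*1000,1))
for d in bot.spot_point("key","wrist"): print("key",d["conf"],np.round(d["point"],1))
E
```

```text
clock: 5.15
eef_pos: [0.5678, -0.2313, 0.1603]
t 5.15 tcp [ 567.8 -231.3  160.3] x [ 0.86 -0.51 -0.  ] y [-0.  0. -1.] yawx -30.65 F [-0.6  0.8  0.7] T [ 0.04 -0.05  0.05] w 85.4 q [-0.39  0.5   0.2   1.27 -0.    1.72]
0.81 [252. 175. 315. 239.]
0.81 [425. 141. 509. 210.]
0.77 [444. 273. 523. 338.]
0.66 [353. 335. 395. 385.]
0.84 [469.9 293.7] [[ 686.4 -418.     4. ]]
0.81 [284.  202.6] [[ 569.5 -234.6    4. ]]
0.78 [383.3 362.8] [[ 571.  -450.4    4. ]]
0.75 [118.6 293. ] [[ 371.8 -229.9    4. ]]
0.61 [456.8 170.9] [[ 723.3 -290.7    4. ]]
key 0.85 [458. 297.]
key 0.73 [124.1 272.9]
key 0.7 [467.3 153.5]
key 0.67 [301.3 203.2]
```

View pics/w1.png

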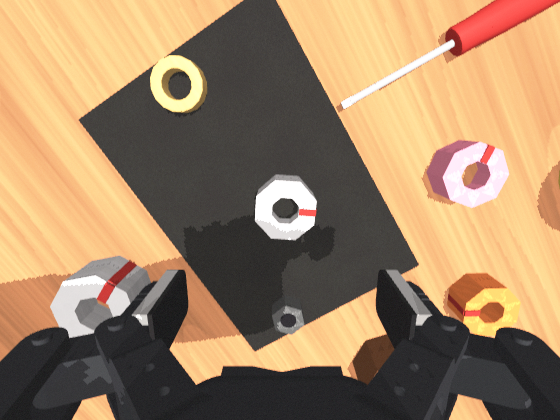

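Run:
```python
from h import *
from scipy.optimize import minimize
st()
r=bot.camera("wrist"); im=r["color"]; cv2.imwrite("pics/w2.png",im)
crop=im[165:250,240:330]; cv2.imwrite("pics/w2z.png",cv2.resize(crop,None,fx=7,fy=7,interpolation=0))
hsv=cv2.cvtColor(im,cv2.COLOR_BGR2HSV)
# top face: bright or red
bright=(im.max(2)>185); top=np.zeros(bright.shape,np.uint8); top[165:250,240:330]=bright[165:250,240:330]
red=((hsv[...,0]<10)|(hsv[...,0]>170))&(hsv[...,1]>120)&(hsv[...,2]>100); rm=np.zeros_like(red); rm[165:250,240:330]=red[165:250,240:330]
top|=rm.astype(np.uint8)
n,l,s,c=cv2.connectedComponentsWithStats(top); k=1+np.argmax(s[1:,4]); top=(l==k).astype(np.uint8)
cnt=max(cv2.findContours(top,0,1)[0],key=cv2.contourArea); f=np.zeros_like(top); cv2.drawContours(f,[cnt],-1,1,-1)
ys,xs=np.nonzero(f); print("area",f.sum())
Rv=26e-3/np.cos(np.pi/8)
def poly(x,y,a,z): 
    t=a+np.pi/8+np.arange(8)*np.pi/4
    return np.stack([x+Rv*np.cos(t),y+Rv*np.sin(t),np.full(8,z)],1)
S=8
def cost(v):
    P=proj(r,poly(v[0]/1e3,v[1]/1e3,np.radians(v[2]),.036))
    m=np.zeros((85*S,90*S),np.uint8); cv2.fillPoly(m,[np.round((P-[240,165]+.5)*S).astype(np.int32)],1)
    F=cv2.resize(f[165:250,240:330],None,fx=S,fy=S,interpolation=0)
    return (m^F).sum()/S/S
best=None
for a0 in (-50,-40,-30,-20,-10):
    b=minimize(cost,[568,-233,a0],method="Nelder-Mead",options=dict(initial_simplex=[[568,-233,a0],[572,-233,a0],[568,-229,a0],[568,-233,a0+8]]))
    print(np.round(b.x,2),b.fun)
    if best is None or b.fun<best.fun: best=b
ry,rx=rm.nonzero(); Pr=back(r,np.stack([rx,ry],1),.036).mean(0)*1000
print("red",Pr, np.degrees(np.arctan2(Pr[1]-best.x[1],Pr[0]-best.x[0])))
o,M=st(); print("red uv",rx.mean(),ry.mean())
goto(best.x[0],best.x[1],8,best.x[2])
```

```text
t 5.35 tcp [ 567.8 -231.3  160.3] x [ 0.86  -0.511  0.   ] y [ 0. -0. -1.] yawx -30.71 F [-0.4 -0.5  0.1] T [-0.04  0.03 -0.04] w 85.5 q [-0.39  0.5   0.2   1.27 -0.    1.72]
area 2964
[ 570.74 -233.77  -34.73] 60.734375
[ 570.83 -233.78  -35.11] 59.203125
[ 570.73 -233.66  -35.51] 61.359375
[ 570.81 -233.77  -35.11] 59.421875
[ 570.77 -233.77   10.03] 59.671875
red [ 586.51935105 -245.31892618   36.        ] -36.33782772058292
t 5.4 tcp [ 567.8 -231.3  160.3] x [ 0.86  -0.511  0.   ] y [ 0. -0. -1.] yawx -30.73 F [-0.4 -0.3 -0. ] T [-0.05 -0.04 -0.01] w 85.0 q [-0.39  0.5   0.2   1.27 -0.    1.72]
red uv 307.5480769230769 212.15384615384616
t 5.4 tcp [ 567.8 -231.3  160.3] x [ 0.86  -0.511  0.   ] y [ 0. -0. -1.] yawx -30.73 F [-0.4 -0.3 -0. ] T [-0.05 -0.04 -0.01] w 85.0 q [-0.39  0.5   0.2   1.27 -0.    1.72]
shift [  3.9 152.3  -0.6] ay 4.38 tilt [ 0. -0.]
```

View pics/w2z.png

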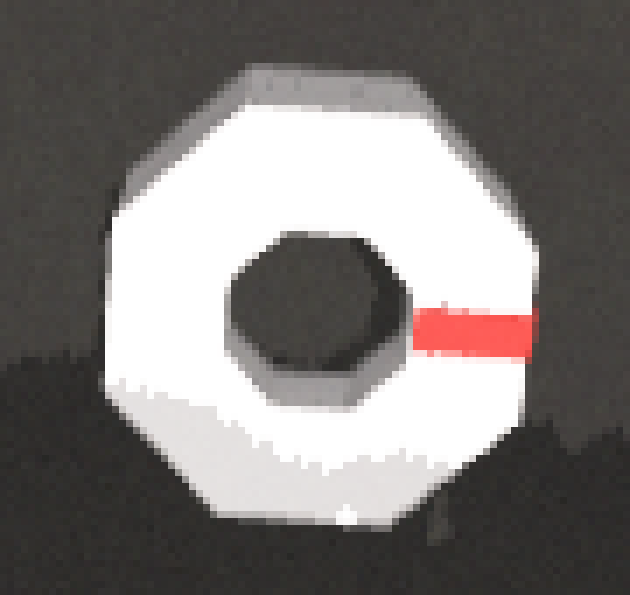

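```bash
python3 -m inch '0 4.4 0 0 0 0 0;0 0 0 4 50 -0.5 0;0 0 0 0 50 0 0;0 0 0 0 40 0 0;0 0 0 0 12 0 0;0 0 0 0 0 0 0;0 0 0 0 0 0 1;0 0 0 0 0 0 1;0 0 0 0 0 0 1;0 0 0 0 0 0 1;0 0 0 0 0 0 1;0 0 0 0 0 0 1'; python3 -c "
from h import *
st()
r=bot.camera('wrist'); cv2.imwrite('pics/w3.png',r['color'])"
```

```text
clock: 6.9
eef_pos: [0.5722, -0.2345, 0.0107]
tool_rot: [0.674, -0.212, 0.215, -0.674]
ft_force: [-0.3, 0.7, 7.2]
grip_width: 0.0505
t 6.9 tcp [ 572.2 -234.5   10.7] x [ 0.818 -0.576  0.004] y [ 0.004 -0.001 -1.   ] yawx -35.16 F [-0.3  0.7  7.2] T [ 0.22  0.31 -0.  ] w 50.5 q [-0.39  0.64  0.02  0.95  0.    1.8 ]
```

View pics/w3.png

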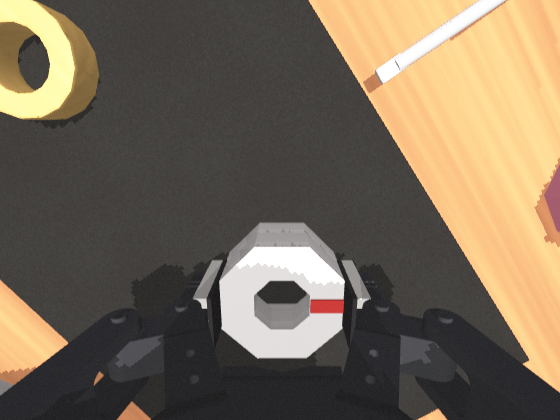

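Run:
```python
from h import *
im=cv2.imread('pics/w3.png'); c=im[210:370,200:365]; cv2.imwrite('pics/w3z.png',cv2.resize(c,None,fx=3.7,fy=3.7,interpolation=0))
```

```text
(no output)
```

View pics/w3z.png

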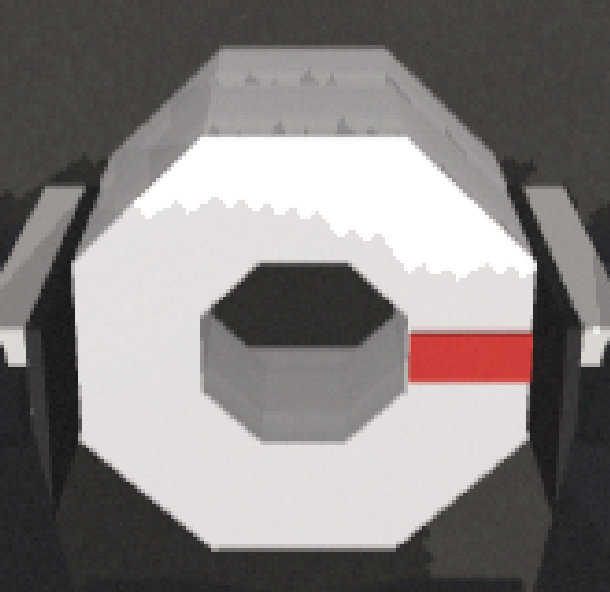

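```bash
python3 - <<'E'
from h import *
from scipy.optimize import least_squares
v=np.array([(202,136),(408,136),(535,262),(528,440),(397,549),(212,549),(80,440),(72,262)])/3.7+[200,210]-.5
o,M=st(); r=bot.camera("wrist")
Rv=26e-3/np.cos(np.pi/8)
def f(p):
    t=np.radians(p[2])-np.arange(8)*np.pi/4
    P=np.stack([p[0]/1e3+Rv*np.cos(t),p[1]/1e3+Rv*np.sin(t),np.full(8,p[3]/1e3)],1)
    return (proj(r,P)-v).ravel()
best=min((least_squares(f,[570,-234,a0,36]) for a0 in range(0,360,45)),key=lambda s:s.cost)
p=best.x; print(p,best.cost)
yaw=(p[2]+22.5)%45; print("flat yaw mod45",yaw-45*round((yaw+35)/45) )
d=M.T@(np.array([p[0],p[1],p[3]])-np.array(o["eef_pos"])*1e3); print("collar top centre in tool",d)
E
python3 -m inch '0 0 0 0 -10 0 1;0 0 0 0 -40 0 1;0 0 0 0 -45 0 1;0 0 0 0 -40 0 1;0 0 0 -29.3 0 41.6 1;0 0 0 -29.3 0 41.6 1;0 0 0 -29.3 0 41.6 1;0 0 0 -29.3 0 41.6 1;0 0 0 -29.3 0 41.6 1;0 0 0 -29.3 0 41.6 1'
python3 -m inch '0 -10 0 0 0 0 1;0 -10 0 0 0 0 1;0 -10 0 0 0 0 1;0 0 0 0 0 0 1;0 0 0 0 0 0 1'
python3 - <<'E'
from h import *
st()
r=bot.camera("wrist"); cv2.imwrite("pics/w4.png",r["color"])
for n in("seat","nose","fixture"):
  for d in bot.spot_point(n,"wrist"): print(n,d["conf"],np.round(d["point"],1),np.round(back(r,d["point"],dict(seat=.06,nose=.104,fixture=0)[n])*1000,1))
E
```

```text
t 6.95 tcp [ 572.2 -234.5   10.7] x [ 0.817 -0.576  0.004] y [ 0.004 -0.001 -1.   ] yawx -35.17 F [-0.8  0.5  7.1] T [0.21 0.35 0.01] w 51.1 q [-0.39  0.64  0.02  0.95  0.    1.8 ]
[ 572.38850026 -235.58515108   77.14862188   35.32030816] 6.25069153486408
flat yaw mod45 -35.35137811708128
collar top centre in tool [  0.86900623 -24.63852156  -0.6955737 ]
clock: 8.25
eef_pos: [0.5703, 0.0727, 0.1434]
tool_rot: [0.674, -0.214, 0.214, -0.674]
ft_force: [0.5, -0.3, -3.5]
grip_width: 0.0508
clock: 8.88
eef_pos: [0.5706, 0.0711, 0.1433]
tool_rot: [0.706, -0.033, 0.033, -0.706]
ft_force: [0.3, 0.1, -2.6]
grip_width: 0.0512
t 8.88 tcp [570.6  71.1 143.3] x [ 0.996 -0.093 -0.   ] y [-0. -0. -1.] yawx -5.31 F [ 0.3  0.1 -2.6] T [0.03 0.03 0.01] w 51.2 q [ 0.12  0.44  0.05  1.19 -0.    1.79]
seat 0.67 [269.8  92.6] [[572.4 161.6  60. ]]
nose 0.95 [268.3  82.5] [[573.3 162.9 104. ]]
fixture 0.88 [273.7  97.3] [[573.6 162.7   0. ]]
fixture 0.61 [311.9 272.5] [[594.5  -1.    0. ]]
```

View pics/w4.png

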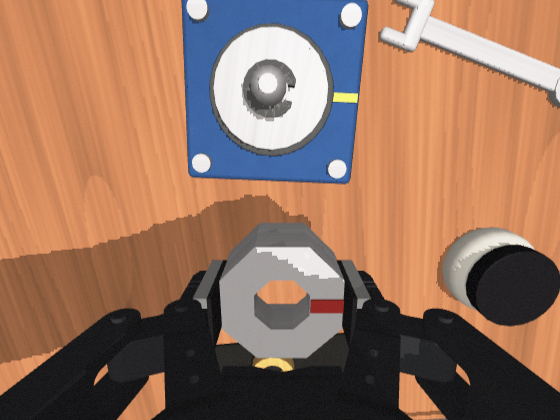

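Run:
```python
from h import *
im=cv2.imread('pics/w4.png'); c=im[15:165,195:375]; cv2.imwrite('pics/w4z.png',cv2.resize(c,None,fx=4,fy=4,interpolation=0))
```

```text
(no output)
```

View pics/w4z.png

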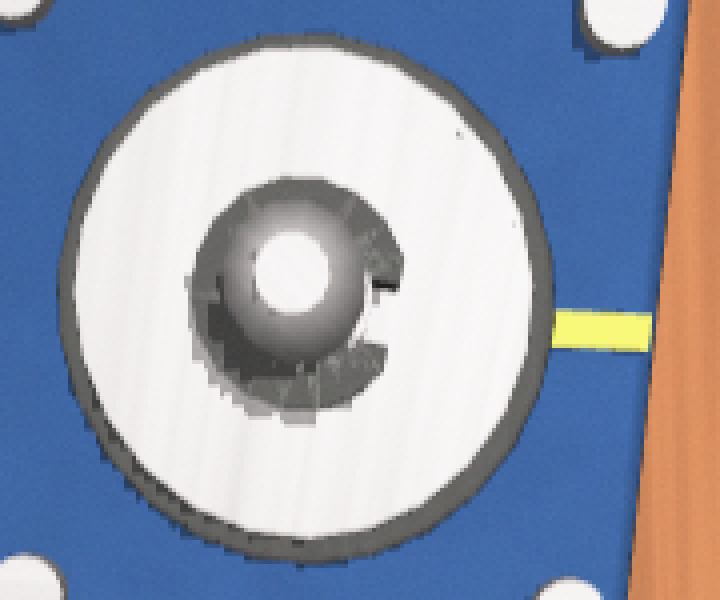

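Run:
```python
from h import *
o,M=st(); r=bot.camera("wrist")
u=lambda *p: np.array(p)/4+[195,15]-.5
nose=back(r,u(291,272),.104)[0]*1e3; a=back(r,u(401,290),.074)[0]*1e3; b=back(r,u(388,345),.074)[0]*1e3
fl=[back(r,u(*p),.06)[0]*1e3 for p in((75,290),(533,290),(304,46),(304,540))]
im=r["color"][15:165,195:375]
w=(im.min(2)>150).astype(np.uint8); n,l,s,c=cv2.connectedComponentsWithStats(w); k=1+np.argmax(s[1:,4]); cnt=max(cv2.findContours((l==k).astype(np.uint8),0,1)[0],key=cv2.contourArea)
P=back(r,cnt[:,0,:]+[195,15],.06)[:,:2]*1e3
A=np.c_[2*P,np.ones(len(P))]; s=np.linalg.lstsq(A,(P**2).sum(1),rcond=None)[0]; print("flange ctr",s[:2],"R",np.sqrt(s[2]+s[:2]@s[:2]))
print("nose",nose,"corners",a,b,"width",np.linalg.norm(a-b))
m=(a+b)/2
for ctr in (nose[:2],s[:2]): d=m[:2]-ctr; print("keyway",np.degrees(np.arctan2(d[1],d[0])),np.linalg.norm(d))
e=a-b; print("normal to mouth",np.degrees(np.arctan2(-e[0],e[1])))
yl=[back(r,u(*p),.034)[0]*1e3 for p in((553,328),(651,332))]; d=yl[1]-yl[0]; print("yellow",np.degrees(np.arctan2(d[1],d[0])))
C=np.array([s[0],s[1]])
print(C, M.T@np.array([C[0]-o["eef_pos"][0]*1e3,C[1]-o["eef_pos"][1]*1e3,0]))
```

```text
t 9.07 tcp [570.8  71.1 143.3] x [ 0.996 -0.091 -0.   ] y [-0. -0. -1.] yawx -5.23 F [-0.2 -0.2 -3.6] T [ 0.01 -0.05  0.01] w 51.2 q [0.12 0.44 0.05 1.19 0.   1.79]
flange ctr [572.94127843 162.84414839] R 37.2640868884838
nose [572.83764532 162.97018201 104.        ] corners [588.45286222 162.22586012  74.        ] [585.79194323 154.47485662  74.        ] width 8.195031730015803
keyway -17.921690651534544 15.013229651047892
keyway -17.582643868087345 14.876102818493637
normal to mouth -18.947342798534706
yellow -7.539532523899174
[572.94127843 162.84414839] [-6.20478914e+00 -7.62863084e-04  9.15342475e+01]
```

```bash
python3 -m inch '0 6.3 0 0 0 0 1;0 6.3 0 0 0 0 1;0 0 0 0 0 0 1' | head -1; python3 -c "
from h import *
goto(572.3,163.8,143.3,-17.8)"
```

```text
clock: 9.5
t 9.5 tcp [570.8  71.2 143.3] x [ 0.953 -0.304 -0.   ] y [-0.  0. -1.] yawx -17.72 F [ 0.8  0.1 -3.6] T [-0.01 -0.01  0.01] w 50.7 q [0.12 0.44 0.05 1.19 0.   2.  ]
shift [-26.8  -0.   88.7] ay 0.08 tilt [-0.  0.]
```

```bash
python3 -m inch '0 0 0 -9 0 29.5 1;0 0 0 -9 0 29.5 1;0 0 0 -8.8 0 29.7 1;0 0 0 0 0 0 1;0 0 0 0 0 0 1' | head -1
python3 - <<'E'
from h import *
goto(572.3,163.8,143.3,-17.8)
for c in("wrist","side","top"):
    r=bot.camera(c); im=r["color"]
    cv2.imwrite(f"pics/{c}5.png",im)
    if c!="wrist":
        p=proj(r,[.573,.163,.11])[0].astype(int); z=im[max(p[1]-50,0):p[1]+50,max(p[0]-60,0):p[0]+60]; cv2.imwrite(f"pics/{c}5z.png",cv2.resize(z,None,fx=6,fy=6,interpolation=3))
E
```

```text
clock: 10.12
t 10.12 tcp [572.2 163.6 143.1] x [ 0.953 -0.304 -0.   ] y [-0.    -0.001 -1.   ] yawx -17.7 F [ 0.   0.5 -2.7] T [ 0.03 -0.01  0.03] w 50.7 q [ 0.28  0.48  0.12  1.21 -0.    2.16]
shift [ 0.1 -0.2  0.2] ay 0.1 tilt [-0.02 -0.04]
```

View pics/wrist5.png

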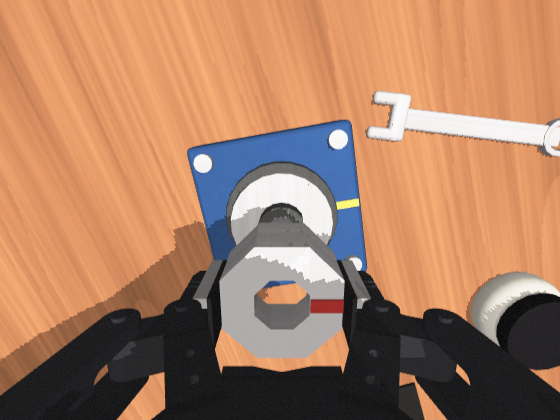

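View pics/side5z.png

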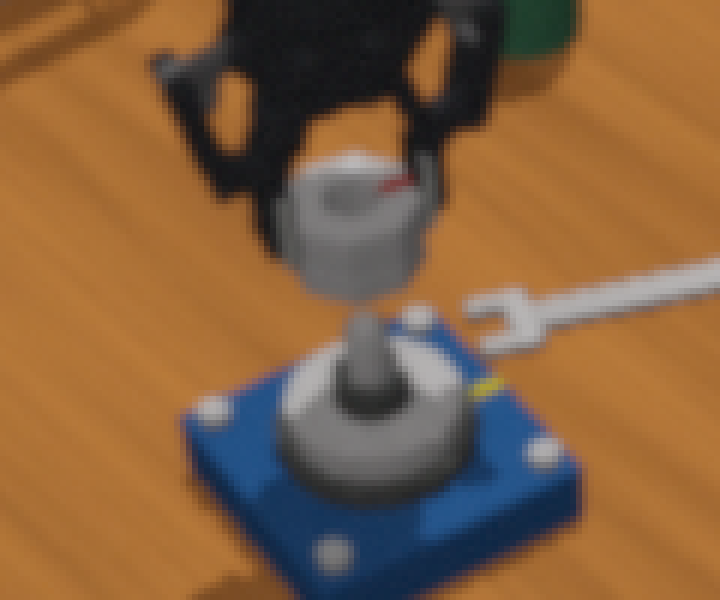

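```bash
python3 -m inch '0 0 0 0 10 0 1;0 0 0 0 10 0 1;0 0 0 0 6 0 1;0 0 0 0 3 0 1;0 0 0 0 3 0 1;0 0 0 0 0 0 1'; python3 -m inch '0 0 0 0 3 0 1;0 0 0 0 3 0 1;0 0 0 0 0 0 1'; python3 -c "
from h import *
st()"
```

```text
clock: 11.02
eef_pos: [0.5723, 0.1639, 0.1112]
tool_rot: [0.699, -0.109, 0.109, -0.699]
ft_force: [0.0, 0.2, -3.0]
grip_width: 0.0503
clock: 11.4
eef_pos: [0.5721, 0.1638, 0.105]
tool_rot: [0.699, -0.109, 0.109, -0.699]
ft_force: [-0.1, 0.6, -3.7]
grip_width: 0.0509
t 11.4 tcp [572.1 163.8 105. ] x [ 0.952 -0.305 -0.001] y [-0.001 -0.    -1.   ] yawx -17.76 F [-0.1  0.6 -3.7] T [-0.04 -0.    0.03] w 50.9 q [ 0.28  0.51  0.06  1.12 -0.    2.16]
```

```bash
python3 -m inch '0 0 0 0 3 0 1;0 0 0 0 3 0 1;0 0 0 0 3 0 1;0 0 0 0 2 0 1;0 0 0 0 0 0 1'; python3 -m inch '0 0 0 0 2 0 1;0 0 0 0 2 0 1;0 0 0 0 2 0 1;0 0 0 0 0 0 1'
python3 - <<'E'
from h import *
st()
r=bot.camera("wrist"); im=r["color"]; cv2.imwrite("pics/w6.png",im[200:380,190:375].repeat(3,0).repeat(3,1))
E
```

```text
clock: 12.02
eef_pos: [0.5722, 0.1638, 0.094]
tool_rot: [0.699, -0.109, 0.109, -0.699]
ft_force: [-0.6, -0.1, -4.1]
grip_width: 0.0511
clock: 12.52
eef_pos: [0.5722, 0.1638, 0.088]
tool_rot: [0.699, -0.109, 0.109, -0.699]
ft_force: [-0.0, 0.7, -3.6]
grip_width: 0.051
t 12.53 tcp [572.2 163.8  88. ] x [ 0.952 -0.305 -0.   ] y [-0.001 -0.    -1.   ] yawx -17.77 F [-0.   0.7 -3.6] T [-0.02 -0.01  0.02] w 51.0 q [0.28 0.52 0.04 1.09 0.   2.16]
```

View pics/w6.png

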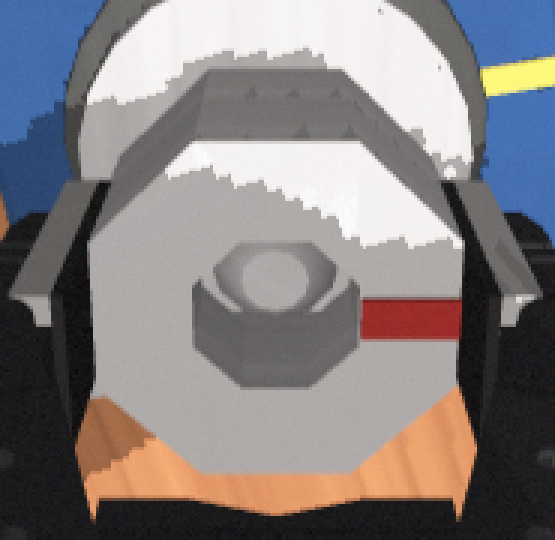

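```bash
python3 -m inch '0 0 0 0 2 0 1;0 0 0 0 2 0 1;0 0 0 0 1 0 1;0 0 0 0 0 0 1;0 0 0 0 0 0 1'; python3 -m inch '0 0 0 0 1 0 1;0 0 0 0 1 0 1;0 0 0 0 0 0 1';python3 -m inch '0 0 0 0 1 0 1;0 0 0 0 0 0 1'; python3 -c "
from h import *
st()"
```

```text
clock: 13.2
eef_pos: [0.5724, 0.1639, 0.0833]
tool_rot: [-0.699, 0.109, -0.109, 0.699]
ft_force: [-0.8, -0.2, -3.0]
grip_width: 0.0507
clock: 13.58
eef_pos: [0.5723, 0.1639, 0.0812]
tool_rot: [0.699, -0.109, 0.109, -0.699]
ft_force: [-0.9, 0.2, -2.4]
grip_width: 0.0509
clock: 13.82
eef_pos: [0.5723, 0.1639, 0.0802]
tool_rot: [0.699, -0.109, 0.109, -0.699]
ft_force: [-0.3, -0.3, -3.1]
grip_width: 0.051
t 13.82 tcp [572.3 163.9  80.2] x [ 0.952 -0.305 -0.   ] y [-0. -0. -1.] yawx -17.77 F [-0.3 -0.3 -3.1] T [-0.   -0.03 -0.01] w 51.0 q [0.28 0.53 0.03 1.07 0.   2.16]
```

Continuing down in small steps with force checks.

```bash
for i in 1; do python3 -m inch '0 0 0 0 0.7 0 1;0 0 0 0 0.7 0 1;0 0 0 0 0 0 1'|grep -E 'eef|force'; done; python3 -m inch '0 0 0 0 0.7 0 1;0 0 0 0 0.7 0 1;0 0 0 0 0 0 1'|grep -E 'eef|force'
```

```text
eef_pos: [0.5723, 0.1639, 0.0788]
ft_force: [0.3, -0.9, -3.9]
eef_pos: [0.5723, 0.1639, 0.0774]
ft_force: [0.4, 0.3, -3.8]
```

```bash
python3 -m inch '0 0 0 0 1 0 1;0 0 0 0 1 0 1;0 0 0 0 0 0 1'|grep -E 'eef|force'; python3 -m inch '0 0 0 0 1 0 1;0 0 0 0 1 0 1;0 0 0 0 0 0 1'|grep -E 'eef|force';  python3 -m inch '0 0 0 0 1 0 1;0 0 0 0 1 0 1;0 0 0 0 0 0 1'|grep -E 'eef|force'
```

```text
eef_pos: [0.5722, 0.1639, 0.0753]
ft_force: [-0.3, -0.0, -3.5]
eef_pos: [0.5723, 0.1638, 0.0734]
ft_force: [-0.5, -0.9, -3.7]
eef_pos: [0.5723, 0.1639, 0.0714]
ft_force: [-0.4, 0.1, -3.1]
```

Now about 5 mm above the flange by the tool's height, with no contact force.

```bash
python3 -m inch '0 0 0 0 1 0 1;0 0 0 0 1 0 1;0 0 0 0 0 0 1'|grep -E 'eef|force'; python3 -m inch '0 0 0 0 0.7 0 1;0 0 0 0 0 0 1'|grep -E 'eef|force';  python3 -m inch '0 0 0 0 0.7 0 1;0 0 0 0 0 0 1'|grep -E 'eef|force'
```

```text
eef_pos: [0.5723, 0.1639, 0.0694]
ft_force: [-0.1, 0.3, -3.3]
eef_pos: [0.5723, 0.1639, 0.0688]
ft_force: [-0.2, 0.5, -3.1]
eef_pos: [0.5723, 0.1639, 0.068]
ft_force: [0.5, -0.7, -3.3]
```

```bash
python3 -m inch '0 0 0 0 0.5 0 1;0 0 0 0 0 0 1'|grep -E 'eef|force'; python3 -m inch '0 0 0 0 0.4 0 1;0 0 0 0 0 0 1'|grep -E 'eef|force';  python3 -m inch '0 0 0 0 0.4 0 1;0 0 0 0 0 0 1'|grep -E 'eef|force'
```

```text
eef_pos: [0.5723, 0.1639, 0.0675]
ft_force: [-0.1, -0.6, -3.8]
eef_pos: [0.5723, 0.1639, 0.0672]
ft_force: [0.7, -0.2, -3.0]
eef_pos: [0.5724, 0.1639, 0.0668]
ft_force: [0.0, -0.5, -3.1]
```

```bash
python3 -m inch '0 0 0 0 0.4 0 1;0 0 0 0 0 0 1'|grep -E 'eef|force'; python3 -m inch '0 0 0 0 0.3 0 1;0 0 0 0 0 0 1'|grep -E 'eef|force'
```

```text
eef_pos: [0.5724, 0.1639, 0.0667]
ft_force: [-0.7, -0.7, -0.6]
eef_pos: [0.5724, 0.1639, 0.0667]
ft_force: [-2.9, -0.8, 3.5]
```

```bash
python3 -m inch '0 0 0 0 0.4 0 1;0 0 0 0 0 0 1;0 0 0 0 0 0 1'|grep -E 'eef|force'
python3 - <<'E'
from h import *
st()
r=bot.camera("wrist"); im=r["color"]; cv2.imwrite("pics/w7.png",im[200:380,190:375].repeat(3,0).repeat(3,1))
r=bot.camera("side"); im=r["color"]; cv2.imwrite("pics/s7.png",cv2.resize(im[110:220,170:290],None,fx=5,fy=5,interpolation=3))
E
```

```text
eef_pos: [0.5724, 0.1639, 0.0667]
ft_force: [-3.4, -0.9, 5.7]
t 18.2 tcp [572.4 163.9  66.7] x [ 0.952 -0.305  0.001] y [ 0.001  0.    -1.   ] yawx -17.77 F [-3.4 -0.9  5.7] T [-0.21  0.67 -0.05] w 50.9 q [ 0.28  0.54  0.01  1.04 -0.    2.16]
```

View pics/w7.png

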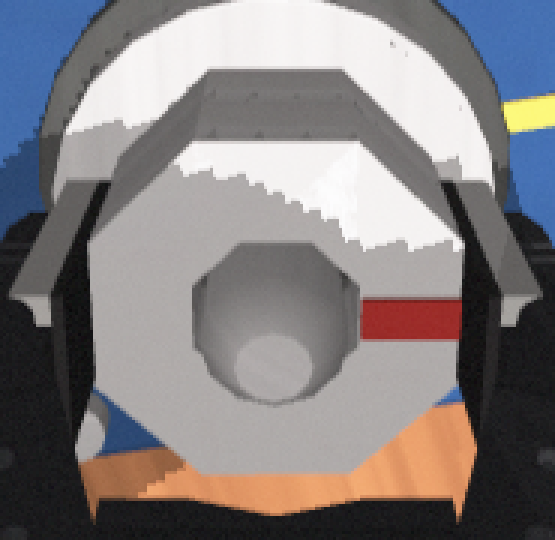

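View pics/s7.png

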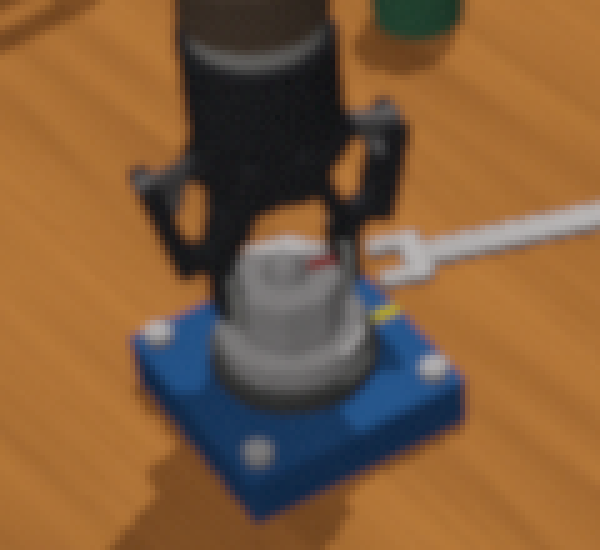

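```bash
python3 -m inch '0 0 0 0 -0.6 0 1;0 0 0 0 0 0 0.5;0 0 0 0 0 0 0.3;0 0 0 0 0 0 0;0 0 0 0 0 0 0;0 0 0 0 0 0 0;0 0 0 0 0 0 0'
python3 - <<'E'
from h import *
st()
r=bot.camera("wrist"); im=r["color"]; cv2.imwrite("pics/w8.png",im[180:400,150:415].repeat(2,0).repeat(2,1))
E
```

```text
clock: 19.18
eef_pos: [0.5724, 0.1639, 0.0663]
tool_rot: [-0.699, 0.109, -0.109, 0.699]
ft_force: [0.3, -1.0, 1.3]
grip_width: 0.0852
t 19.18 tcp [572.4 163.9  66.3] x [ 0.952 -0.305  0.   ] y [ 0.  0. -1.] yawx -17.77 F [ 0.3 -1.   1.3] T [-0.01 -0.01 -0.02] w 85.2 q [ 0.28  0.54  0.01  1.04 -0.    2.16]
```

View pics/w8.png

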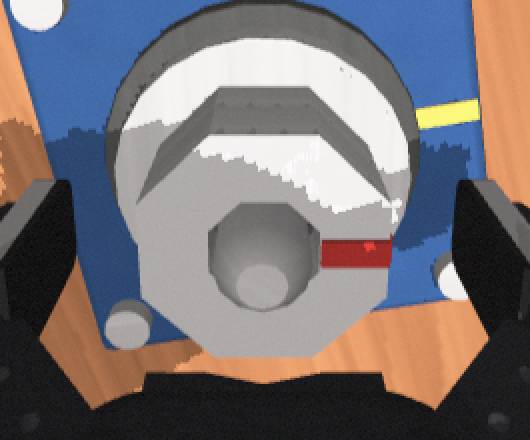

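```bash
python3 -m inch '0 0 0 0 -10 0 0;0 0 0 0 -30 0 0;0 0 0 0 -40 0 0;0 0 0 0 0 -35 0;0 0 0 0 0 -35 0;0 0 0 0 0 0 0;0 0 0 0 0 0 0;0 0 0 0 0 0 0'
python3 - <<'E'
from h import *
st()
r=bot.camera("wrist"); im=r["color"]; cv2.imwrite("pics/w9.png",im)
r=bot.camera("side"); im=r["color"]; cv2.imwrite("pics/s9.png",cv2.resize(im[110:220,170:290],None,fx=5,fy=5,interpolation=3))
E
```

```text
clock: 20.23
eef_pos: [0.5514, 0.098, 0.1465]
tool_rot: [-0.699, 0.109, -0.109, 0.699]
ft_force: [-0.7, -0.2, -0.6]
grip_width: 0.0854
t 20.23 tcp [551.4  98.  146.5] x [ 0.953 -0.304  0.   ] y [ 0.001  0.    -1.   ] yawx -17.71 F [-0.7 -0.2 -0.6] T [-0.01 -0.01  0.  ] w 85.4 q [0.18 0.41 0.01 1.18 0.   2.06]
```

View pics/w9.png

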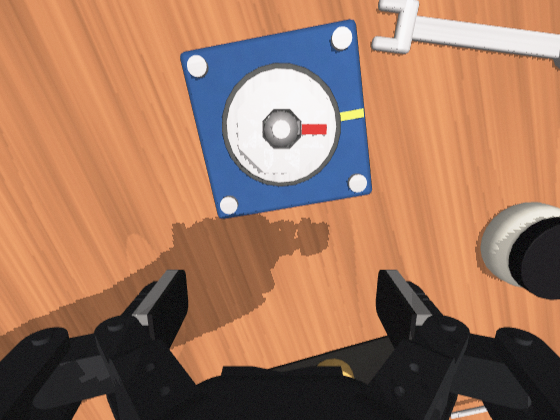

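View pics/s9.png

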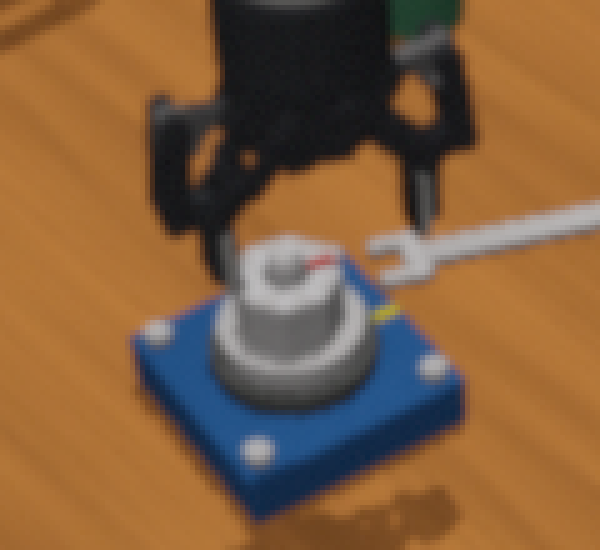

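Run:
```python
from h import *
o,M=st(); r=bot.camera("wrist"); rs=bot.camera("side")
im=r["color"].copy(); sm=rs["color"].copy()
im=cv2.resize(im[50:200,200:360],None,fx=4,fy=4,interpolation=0); sm=cv2.resize(sm[135:205,195:275],None,fx=7,fy=7,interpolation=3)
def draw(I,r,off,s,dz,col,C=(572.9,162.9)):
    a=np.radians(-17.9); Rv=26/np.cos(np.pi/8)
    for z in (60,92):
        t=a+np.pi/8+np.arange(8)*np.pi/4
        P=np.stack([C[0]+Rv*np.cos(t),C[1]+Rv*np.sin(t),np.full(8,z+dz)],1)/1e3
        cv2.polylines(I,[np.round((proj(r,P)-off+.5)*s).astype(np.int32)],True,col,1)
    t=np.linspace(0,2*np.pi,60); P=np.stack([C[0]+38*np.cos(t),C[1]+38*np.sin(t),0*t+60],1)/1e3
    cv2.polylines(I,[np.round((proj(r,P)-off+.5)*s).astype(np.int32)],True,(255,255,0),1)
draw(im,r,[200,50],4,0,(0,255,0)); draw(sm,rs,[195,135],7,0,(0,255,0)); 
cv2.imwrite("pics/o1.png",im); cv2.imwrite("pics/o2.png",sm)
```

```text
t 20.32 tcp [551.2  98.  146.2] x [ 0.953 -0.304 -0.   ] y [ 0.  0. -1.] yawx -17.7 F [ 0.3 -0.3 -0.7] T [0.   0.01 0.07] w 85.6 q [0.18 0.41 0.01 1.18 0.   2.06]
```

View pics/o1.png

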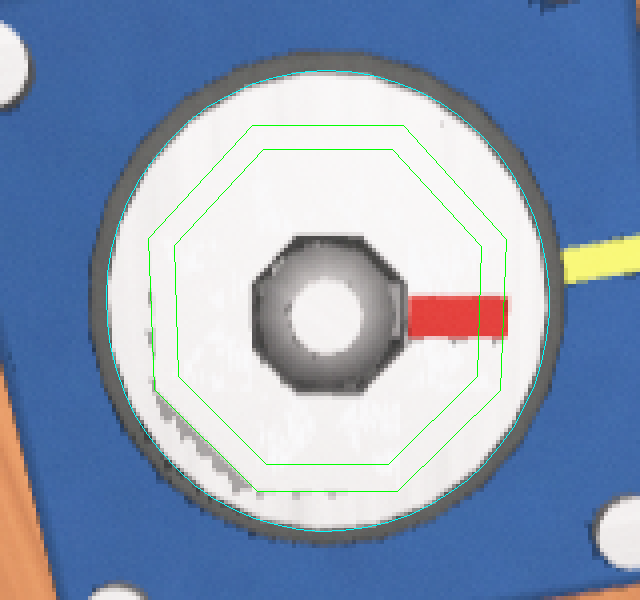

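View pics/o2.png

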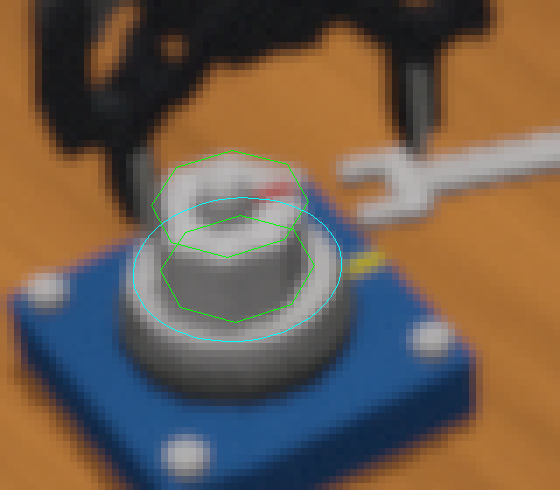

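```bash
python3 -c "
from workcell import bot
print(bot.job_done())"
```

```text
the job is handed in; nothing more can be done
None
```

The collar is on the axle with its key in the keyway, down on the flange and let go. I handed the job in with the clock at about 20 s.

**What I did:**
- I gripped the small metal collar on the mat across two flats, found the keyway in the wrist picture (about -18° in world yaw), and turned the collar to match before lowering it over the nose.
- I did not search for the keyway by turning the collar on the shoulder. I lined it up by sight, and it went past the 14 mm shoulder height with no contact force.

**Checks:**
- **Height:** contact came at TCP z 66.7 mm, exactly the height that puts the underside on the 60 mm face. The force reading there was about 6 N, roughly 9 N above its level in free motion.
- **What made contact:** the fingertips sit almost level with the collar's underside, so some of that contact may have been the fingers on the flange. I did not press the collar again after letting go.
- **Fit:** after release, the wrist picture agrees with the model outline of a seated collar. The bore is centred on the nose to within about 0.5 mm by eye.
- **Side view:** it agrees only roughly, about one to two pixels off, which is within its calibration.
- **At hand-in:** the gripper was open and about 80 mm higher, touching nothing. I kept the arm clear of the spacer, nut, grease, wrench and screwdriver, but did not re-measure their positions.

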